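# Load, close and latch a hinged-leaf drill jig

## Robot

A 6-joint arm with a two-finger parallel gripper is mounted at the origin on a cart in front of the work surface, level with it; the furniture and walls round the work are solid. World frame = base frame: x ahead of the robot, y to its left, z up, the work surface at z = 0. Lengths are in m, angles in rad, forces in N, time in s.
With the tool pointing down it reaches from about 0.3 to 0.775 m from the base axis. Payload 14.6 kg.
Tool frame: the origin (TCP) lies on the mounting face of the last link; the fingertips stand 199 mm ahead of it and the grasp point (between the pads) lies 180 mm ahead of it; z points along the fingers, y is the line along which they close (so a half turn about z gives the same grasp; the last joint's range is limited). The gripper opens to 94 mm and grips with 3 to 60 N. Pads are 16 mm wide; open, the fingers measure 119 mm over their backs; the gripper's body (75 mm by 177 mm) begins 78 mm behind the grasp point.
Start: joints at [-1.267, 0.3, 1.521, -0, 1.321, -0.067], TCP at [0.199, -0.513, 0.405] pointing down, gripper open.
Joint ranges: [-3.03, 3.03], [-0.79, 2.21], [0.23, 2.52], [-1.04, 4.18], [0, 3.07], [-2.55, 2.55]. Speed limits (rad/s): [2.22, 2.22, 2.57, 3.14, 3.14, 3.14].

## Interface

Orientations are given as [roll, pitch, yaw] about the fixed x, y, z axes, in that order (R = Rz(yaw) Ry(pitch) Rx(roll)).
In Python, from station import telemetry, cams, workorder, finder gives the robot as it stands.
- The arm moves only by the tool jog_arm, never from a script. Its argument "rows" is a list of rows, each an object with "gripper": the finger opening in m, from 0 to 0.094; "slide": the shift along the tool's x, y, z in m, a list of three; "spin": the turn about the tool's z in rad. In form: [{"gripper": gripper, "slide": [tx, ty, tz], "spin": spin}, ...]. A call has 1 to 8 rows; each row is the pose to reach, as a shift and turn from the pose commanded when the call began, along the tool's axes at that moment; what a row does not reach only later rows make up. A row lasts 1/10 s, in which the tool goes at most 50 mm and 8.59 degrees, less where a joint would pass 70% of its speed; a pose out of reach is approached as far as the arm can. A call with a gripper value outside its range is refused whole. The fingers move at their own pace and stop on an object; "squeeze" is the grip in N (left out, the last holds). Time passes only in rows, so rows that repeat a pose let the fingers close. It gives the time, the measured TCP pose, the force, the opening and the grip force at its end, in the units of the state.
- telemetry.get_obs(): the state, without advancing time (a new reading comes with each control period).
- cams.camera(name): name is "side" or "top" or "wrist"; returns (picture, depth): 480x640x3 uint8, red, green, blue; 480x640 float32, m along the optical axis (not along the pixel's ray), 0 where there is no reading.
- cams.camera_info(name): a dict with "camera_matrix" (3x3 intrinsics, pixels), "R" (3x3) and "t" (3): a world point X has camera coordinates R X + t; the wrist camera has in their place "tool_from_camera" (4x4, takes a point from camera to tool coordinates, whose origin is the TCP and whose axes are the flange's). Camera axes: x right, y down, z forward; pixel columns grow to the right and rows downward; lengths in m; the calibration is good to about 2 mm. A picture is of the moment at which its call begins: read the wrist's pose just before it. camera_info takes no time and is no camera call.
- workorder.hand_in(): hands the job in; it is judged then, once.
Trained networks look in the newest picture that a camera, given by its name, has taken for a name from the list of things; names that differ only in an ending like _2 or _b are one class to them, and where a whole thing is asked for, a point or a joint stands for the part that bears it (a point fixed in the world has none). Each returns a list of dicts, best first, with "confidence" (0 to 1); they miss things now and then, are a little off and sometimes report something else, mostly with a low value. They report only what shows in the picture. A call takes as long as a camera call.
- finder.find_in(target, camera): "point" ([x, y, z] in m, in world coordinates, good to about 4 mm: the middle of the surface that is visible of it).
- finder.masks_of(target, camera): "region" (480x640 bool, what is visible of it).
The state is a dict: "time_s": time; "qpos": joint angles; "joint_vel": joint speeds; "tau": joint torques, N m; "ee_pos": TCP position; "eef_rot": TCP orientation; "force": force on the tool from outside, world axes, zero at the start; "moment": the same for the moment, N m; "grip_width": finger opening in m; "grip_force": force on a finger pad.
Only numpy, scipy, OpenCV 4.12 (cv2) and the standard library are available. Lean on these libraries where they do the work, as an engineer would, in place of code of your own. Each camera call takes 0.05 s, during which the arm holds its last target. There are 200 camera calls.

## Task

Get the drill jig ready for drilling, by pushing with the fingertips only. Push the loose plate fully home in the jig's nest against its three stop pins (two on the hinge side, one at the end nearest the robot), then flip the open leaf over its hinge so that it lies flat on the other side, over the plate, and last swing the latch bar across the leaf as far as it goes. Do not pick the plate up, and do not disturb the loose things lying round the jig.

Things in the scene. Friction and masses are not known exactly. Their poses are not given: they have to be found in the camera images.
- jig: Dark steel drill jig, fixed on round feet. Origin on the bench top (z = 0) under the middle of the hinge; x along the hinge, roughly away from the robot; y from the hinge to the nest; z up. Body plate x -68..80, y -25..125 mm, with an ear to y 165 at x 15..80; underside at 25, top face at 40 mm. A tongue x -22..22, y -19..-114, z 25..40 mm carries a pad for the open leaf.
- home (a point): Where the centre of the plate's underside is when home: x 0, y 65, z 40 mm of jig. Three round stop pins, 8 mm across and 8.5 mm high, stand on the jig's top face at (x, y) = (-32, 26), (32, 26) (hinge side) and (-54, 65) mm (end nearest the robot). The nest is open on the +x and +y sides, from where the plate is pushed.
- hinge (a point): Middle of the leaf's hinge axis: x 0, y 0, z 54.5 mm of jig; the axis is the jig's x. The leaf laid open lies on the -y side, the leaf shut on the +y side, level at this height both times. Hinge lugs: 9 mm radius, at x -59..-41 and 41..59 mm.
- blank: Loose plain steel plate, 100 (its x) x 70 (its y) x 10 mm, 30 mm hole in the middle, 0.37 to 0.68 kg; origin in the centre of its underside. It starts in the nest 4 to 16 mm (x) and 8 to 24 mm (y) short of home, turned by up to 0.07 rad. Home, its long side lies on the two hinge-side pins and its short side on the third.
- leaf (a joint): Angle of the light-metal leaf, rad: 0 = shut flat over the plate, 3.14 = laid open (start 3.0 to 3.14). The hinge is stiff: the leaf stays where left; 2 to 4 N at the tab moves it. Leaf 112 mm wide along the hinge, 8 mm thick, centred on the axis, 116 mm long plus tab, with a window and four bushings 5 mm proud of its outer face (below when open, on top when shut).
- rib (a point): Middle of the leaf's 6 mm deep rib, 103 to 109 mm from the hinge axis, on the inner face (on top when open, below when shut). Shut, it drops behind the plate with 3 mm to spare if the plate is home; if not, it lands on the plate and the leaf stays up.
- tab (a point): Middle of the leaf's thumb tab, 136 mm from the hinge axis, in mid-thickness. The tab is 44 mm wide along the hinge, 8 mm thick, from 112 to 148 mm from the axis. Laid open, it overhangs with 50 mm of air between it and the bench: tilted fingertips can go under it, lift it and push it over.
- latch (a joint): Angle of the swing latch about its upright pivot, rad: 0 = bar across the leaf, pointing to the jig's -y, on its stop (latched); 1.57 = bar pointing to the jig's +x, clear (start 1.2 to 1.8, limit 1.9). It stays where left; about 1 N at the knob turns it. Across, it blocks the leaf.
- latch_pivot (a point): Pivot of the latch at x 40, y 148, z 64 mm of jig, on a post 20 mm across. The bar is 16 mm wide, 7 mm thick, reaches 56 mm from the pivot; underside 2 mm above the shut leaf.
- latch_knob (a point): On the axis of the latch's upright knob, 14 mm diameter, 46 mm from the pivot, 81 mm above the bench. The knob reaches from the bar's top (68 mm above the bench) to 93 mm; push it from the side.
- bolt: Rusty bolt, 68 mm long, 19 mm head, lying near the jig; a bystander to be left alone; origin in the middle of its underside.
- nut: Steel nut, 22 mm wide, 14 mm high, near the jig; a bystander to be left alone; origin in the middle of its underside.
- oil_filter: Blue oil filter, 66 mm diameter, 79 mm high; a bystander to be left alone; origin in the middle of its underside.
- bearing: Ball bearing, 62 mm diameter, 16 mm high; a bystander to be left alone; origin in the middle of its underside.
- marker: Marker pen, 139 mm long, 17 mm thick; a bystander to be left alone; origin in the middle of its underside.
- spanner: Combination spanner, 178 mm long, 10 mm thick; a bystander to be left alone; origin in the middle of its underside.
- spray_can: Spray can, 59 mm diameter, 215 mm high, standing; a bystander to be left alone; origin in the middle of its underside.

How it is judged:
On the way, in this order (a step that is already met when the one before it is completed fails the run):
1. the plate is pushed home against its three stop pins while the leaf still stands open (y of blank in the frame of jig below 0.068 m and x of blank in the frame of jig below 0.003 m and z of blank in the frame of jig below 0.0425 m and angle between the x axis of blank and the x axis of jig, either way round below 0.04 rad and value of joint leaf above 1 rad), for 0.2 s.
2. the leaf lies flat over the plate, the latch still clear (value of joint leaf below 0.03 rad and value of joint latch above 0.7 rad), for 0.2 s.
3. the latch bar is swung across the leaf (value of joint latch below 0.25 rad and value of joint leaf below 0.03 rad), for 0.2 s.
At the end, for the whole second after the job is handed in: Plate home (within 3 mm of each stop line, turned less than 0.04 rad, lying on the jig), leaf shut to within 0.03 rad, latch across the leaf to within 0.25 rad of its stop, the plate at rest (all of step 3 and y of blank in the frame of jig below 0.068 m and x of blank in the frame of jig below 0.003 m and z of blank in the frame of jig below 0.0425 m and angle between the x axis of blank and the x axis of jig, either way round below 0.04 rad and linear speed of blank below 0.01 m/s); the robot touches nothing.
It fails at once if the plate is lifted or tipped out of the nest (z of blank in the frame of jig above 0.048 m or angle between blank's own z axis and vertical above 0.15 rad).
It fails at once if a loose thing beside the jig is moved by more than 30 mm (distance of any of bolt, nut, oil_filter, bearing, marker, spanner, spray_can from where it was at the start of the episode above 0.03 m).
It also fails if it takes over 61 s, if anything falls off the work surface, if the arm or the gripper's body presses on something with over 40 N, if the wrist force passes 120 N, or if a joint passes its speed limit or range.

## Working session

There is one attempt and no reset: what is moved stays moved. The work goes in short steps, Python scripts to look and compute and a tool call to move; the robot and the scene stay as the last step left them, time stands still between calls to the robot, and variables do not carry over. Pictures are saved under pics/ and viewed, at most 10 in all, crops included, and the job is handed in when it is done.

Besides the shell and the picture viewer there is one more tool, called by a JSON object that holds its "op" and its "data". jog_arm: Moves the arm, as the interface text tells. Its arguments: {"type":"object","properties":{"rows":{"type":"array","items":{"type":"object","properties":{"gripper":{"type":"number"},"slide":{"type":"array","items":{"type":"number"}},"spin":{"type":"number"}}}},"squeeze":{"type":"number"}},"required":["rows"]}

```bash
mkdir -p pics; ls; python3 - <<'E'
from station import telemetry, cams, workorder, finder
import cv2, numpy as np
o=telemetry.get_obs(); print(o['time_s'],o['ee_pos'],o['eef_rot'],o['grip_width'])
for c in ['top','side']:
    im,d=cams.camera(c); cv2.imwrite(f'pics/{c}0.png',im[:,:,::-1]); np.save(f'pics/{c}d0.npy',d)
    i=cams.camera_info(c); print(c,i['camera_matrix'],i['R'],i['t'])
    for n in ['jig','blank','tab','latch_knob','latch_pivot','rib','hinge','leaf','latch','bolt','nut','oil_filter','bearing','marker','spanner','spray_can']:
        r=finder.find_in(n,c); print(n,[(np.round(x['point'],4).tolist(),round(x['confidence'],2)) for x in r[:2]])
print(telemetry.get_obs()['time_s'])
E
```

```text
pics
0.0 [ 0.19928411 -0.51258176  0.40407837] [-3.14041759e+00 -6.36625415e-05  3.70804394e-01] 0.09399002932476293
top [[610.20546074   0.         315.60647292]
 [  0.         610.20546074 247.20768697]
 [  0.           0.           1.        ]] [[ 0.02965754 -0.99954098 -0.00618488]
 [-0.98185761 -0.02797238 -0.18754512]
 [ 0.18728602  0.0116348  -0.98223652]] [0.08387774 0.46536663 1.38617892]
jig [([0.4493, 0.0363, 0.0385], 0.63)]
blank [([0.4399, 0.1214, 0.0483], 0.56), ([0.533, -0.0219, 0.0138], 0.35)]
tab [([0.4533, -0.0237, 0.0647], 0.83)]
latch_knob [([0.4725, 0.1987, 0.0681], 0.51)]
latch_pivot [([0.4762, 0.1993, 0.0701], 0.58)]
rib [([0.4541, -0.0253, 0.0587], 0.93), ([0.4501, 0.0393, 0.039], 0.5)]
hinge [([0.4499, 0.0381, 0.0409], 0.88)]
leaf [([0.4547, -0.0201, 0.0619], 0.96), ([0.4723, 0.1982, 0.0671], 0.71)]
latch [([0.4727, 0.2016, 0.0656], 0.59), ([0.4409, 0.1241, 0.0503], 0.49)]
bolt [([0.3795, -0.061, 0.013], 0.66)]
nut [([0.5339, -0.0204, 0.013], 0.37), ([0.4754, 0.2036, 0.0708], 0.22)]
oil_filter [([0.3778, 0.3456, 0.0794], 0.86), ([0.377, -0.0581, 0.0093], 0.46
[... 680 characters left out ...]
.0695], 0.72)]
latch_pivot [([0.4788, 0.2021, 0.0658], 0.53), ([0.3858, 0.3702, 0.065], 0.33)]
rib [([0.453, -0.0088, 0.0595], 0.67)]
hinge [([0.4511, 0.0555, 0.039], 0.86), ([0.5232, -0.2962, 0.0121], 0.59)]
leaf [([0.4508, -0.0149, 0.0581], 0.64)]
latch [([0.4819, 0.2011, 0.0664], 0.77)]
bolt []
nut [([0.3839, 0.371, 0.0658], 0.56), ([0.5327, -0.0201, 0.0101], 0.55)]
oil_filter [([0.3829, 0.3724, 0.0658], 0.88)]
bearing [([0.5258, -0.2913, 0.0124], 0.61), ([0.3759, -0.0433, 0.0145], 0.23)]
marker [([0.3675, -0.2128, 0.0125], 0.75), ([0.4496, 0.0559, 0.0379], 0.64)]
spanner [([0.3624, 0.5263, 0.0037], 0.68)]
spray_can [([0.4468, 0.4092, 0.1432], 0.58), ([0.3703, -0.2104, 0.0121], 0.49)]
1.7
```

View pictures.

```bash
cd pics; python3 - <<'E'
import cv2
a=cv2.imread('top0.png'); b=cv2.imread('side0.png')
cv2.imwrite('t1.png',cv2.resize(a[140:380,120:440],(800,600),interpolation=cv2.INTER_CUBIC))
cv2.imwrite('s1.png',cv2.resize(b[120:360,160:480],(800,600),interpolation=cv2.INTER_CUBIC))
E
```

```text
(no output)
```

View pics/t1.png

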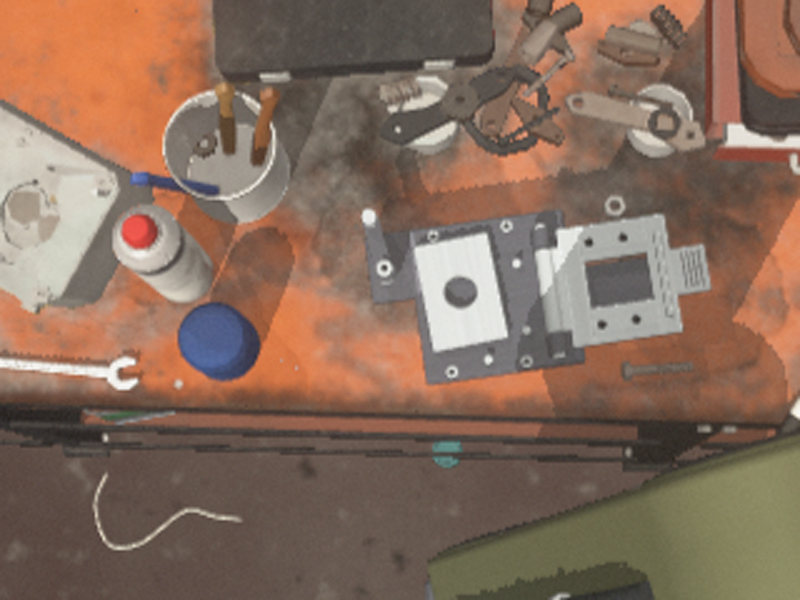

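View pics/s1.png

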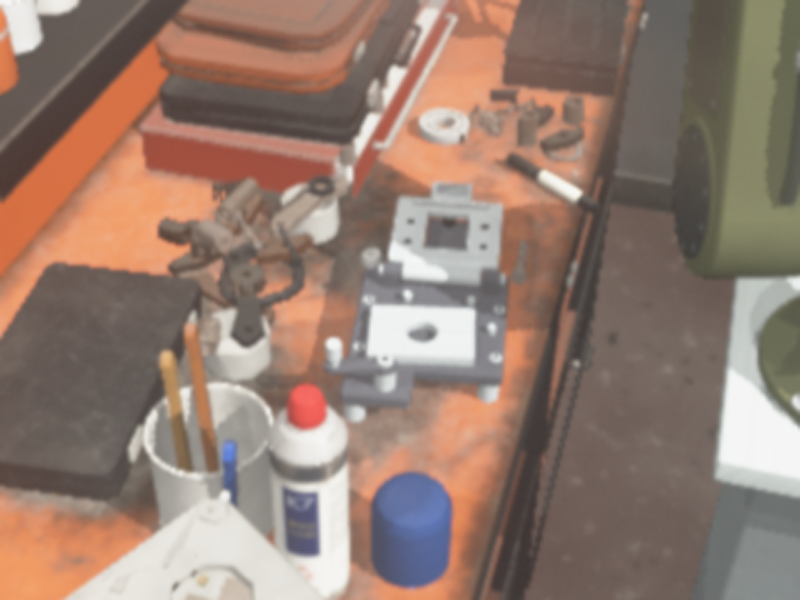

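The top view shows the hinge running nearly vertically at crop (548,215)-(558,355). The plate is centred at (460,290), the leaf lies open to the right with its tab at (693,268), the knob is at (368,215) and the pivot at (385,268). The side view shows the same layout with the latch bar clear. The nut (615,205) and bolt (657,368) flank the leaf.

```bash
cat > h.py <<'E'
import numpy as np, cv2
from station import telemetry, cams, workorder, finder
from scipy.spatial.transform import Rotation as Ro
def Tcam(name,obs=None):
    i=cams.camera_info(name); K=np.array(i['camera_matrix'])
    if name!='wrist':
        R=np.array(i['R']); t=np.array(i['t']); return K,R.T,-R.T@t
    T=np.eye(4); T[:3,:3]=Ro.from_euler('xyz',obs['eef_rot']).as_matrix(); T[:3,3]=obs['ee_pos']
    W=T@np.array(i['tool_from_camera']); return K,W[:3,:3],W[:3,3]
def back(px,z,cam):  # pixels -> world at height z
    K,R,c=cam; px=np.atleast_2d(np.asarray(px,float))
    r=np.c_[px,np.ones(len(px))]@np.linalg.inv(K).T@R.T
    return c+r*((z-c[2])/r[:,2])[:,None]
def proj(X,cam):
    K,R,c=cam; p=(np.atleast_2d(X)-c)@R@K.T; return p[:,:2]/p[:,2:]
E
python3 - <<'E'
from h import *
print(cams.camera_info('wrist')['tool_from_camera'], cams.camera_info('wrist')['camera_matrix'][0])
cam=Tcam('top'); f=lambda u,v:(120+u*.4,140+v*.4)
for n,p,z in [('plateTL',(413,247),.05),('plTR',(493,232),.05),('plBR',(508,337),.05),('plBL',(432,352),.05),('knob',(368,215),.093),('pivot',(385,268),.068),('tabend',(709,267),.0585),('leafTR',(663,215),.0585),('leafBR',(683,330),.0585),('leafBL',(567,347),.0585),('jigBL',(428,383),.04),('jigBR',(583,362),.04)]:
    print(n,back(f(*p),z,cam)[0].round(4))
E
```

```text
[[ 1.90899328e-04 -9.61187907e-01 -2.75894491e-01  8.17034880e-02]
 [ 9.99999836e-01  3.47499981e-05  5.70863226e-04  1.09213428e-03]
 [-5.39119496e-04 -2.75894555e-01  9.61187757e-01  2.06427734e-02]
 [ 0.00000000e+00  0.00000000e+00  0.00000000e+00  1.00000000e+00]] [414.78159681   0.         328.71430787]
plateTL [0.4796 0.1691 0.05  ]
plTR [0.4961 0.0946 0.05  ]
plBR [0.3972 0.0778 0.05  ]
plBL [0.3811 0.1476 0.05  ]
knob [0.4995 0.2085 0.093 ]
pivot [0.4555 0.193  0.068 ]
tabend [ 0.4668 -0.1067  0.0585]
leafTR [ 0.515  -0.0637  0.0585]
leafBR [ 0.4071 -0.083   0.0585]
leafBL [0.3882 0.0234 0.0585]
jigBL [0.3534 0.1508 0.04  ]
jigBR [0.3772 0.0075 0.04  ]
```

{"op": "jog_arm", "data": {"rows": [{"gripper": 0.094, "slide": [0.43, -0.452, -0.02], "spin": -1.374}, {"gripper": 0.094, "slide": [0.43, -0.452, -0.02], "spin": -1.374}, {"gripper": 0.094, "slide": [0.43, -0.452, -0.02], "spin": -1.374}, {"gripper": 0.094, "slide": [0.43, -0.452, -0.02], "spin": -1.374}, {"gripper": 0.094, "slide": [0.43, -0.452, -0.02], "spin": -1.374}, {"gripper": 0.094, "slide": [0.43, -0.452, -0.02], "spin": -1.374}, {"gripper": 0.094, "slide": [0.43, -0.452, -0.02], "spin": -1.374}, {"gripper": 0.094, "slide": [0.43, -0.452, -0.02], "spin": -1.374}]}}

```text
time_s: 2.5
ee_pos: [0.3513, -0.1408, 0.4179]
eef_rot: [3.141, 0.0, 1.577]
force: [0.8, -0.6, -0.4]
grip_width: 0.0942
grip_force: 0.0
```

{"op": "jog_arm", "data": {"rows": [{"gripper": 0.094, "slide": [0.195, 0.083, 0], "spin": -0.15}, {"gripper": 0.094, "slide": [0.195, 0.083, 0], "spin": -0.15}, {"gripper": 0.094, "slide": [0.195, 0.083, 0], "spin": -0.15}, {"gripper": 0.094, "slide": [0.195, 0.083, 0], "spin": -0.15}, {"gripper": 0.094, "slide": [0.195, 0.083, 0], "spin": -0.15}, {"gripper": 0.094, "slide": [0.195, 0.083, 0], "spin": -0.15}, {"gripper": 0.094, "slide": [0.195, 0.083, 0], "spin": -0.15}]}}

```text
time_s: 3.2
ee_pos: [0.4339, 0.0515, 0.4174]
eef_rot: [-3.141, 0.0, 1.721]
force: [-0.6, -0.1, 0.5]
grip_width: 0.0943
grip_force: 0.0
```

```bash
python3 - <<'E'
from h import *
import pickle
o=telemetry.get_obs(); im,d=cams.camera('wrist'); pickle.dump((o,im,d),open('w1.pkl','wb'))
cv2.imwrite('pics/w1.png',im[:,:,::-1]); print(o['time_s'],o['ee_pos'],o['eef_rot'])
E
```

```text
3.2 [0.43392244 0.05146994 0.41739047] [-3.14124893e+00  1.86405962e-04  1.72070433e+00]
```

View pics/w1.png

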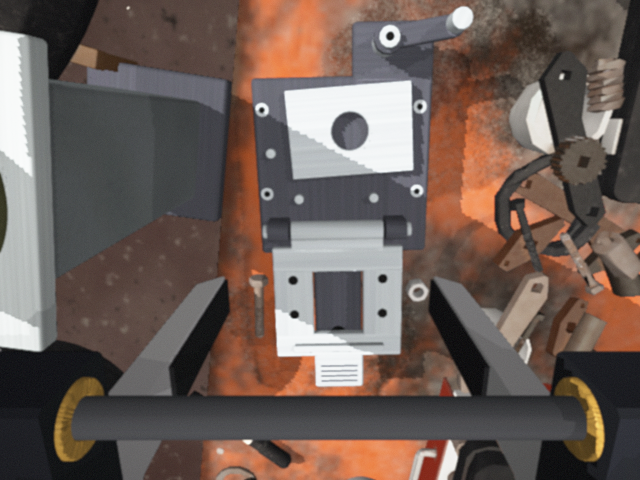

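```bash
cat >> h.py <<'E'
def jigfit(pairs,cam,free=True):
    from scipy.optimize import least_squares
    P=np.array([p for p,_ in pairs],float)/1000; u=np.array([q for _,q in pairs],float)
    f=lambda s:(proj(towor(P,s),cam)-u).ravel()
    r=least_squares(f,[.44,.044,.17],loss='soft_l1'); return r.x,r.fun.reshape(-1,2)
def towor(P,s):
    P=np.atleast_2d(P); c,n=np.cos(s[2]),np.sin(s[2])
    return np.c_[s[0]+c*P[:,0]-n*P[:,1],s[1]+n*P[:,0]+c*P[:,1],P[:,2]]
def tojig(X,s):
    X=np.atleast_2d(X); c,n=np.cos(s[2]),np.sin(s[2]); a=X[:,0]-s[0]; b=X[:,1]-s[1]
    return np.c_[c*a+n*b,-n*a+c*b,X[:,2:]]
E
python3 - <<'E'
from h import *
import pickle
o,im,d=pickle.load(open('w1.pkl','rb')); cam=Tcam('wrist',o)
pr=[((-68,125,40),(252,80)),((-68,-25,40),(263.5,250)),((80,-25,40),(424.5,248)),((-32,26,48.5),(299,199)),((32,26,48.5),(373.5,198)),((-54,65,48.5),(270,153.5)),
 ((-22,-148,58.5),(316,386)),((22,-148,58.5),(362.5,385.5)),((-56,-116,58.5),(276.5,356)),((56,-116,58.5),(400.5,353.5))]
s,r=jigfit(pr,cam); print('jig',s.round(4)); print(r.round(1).tolist())
pc=tojig(back([(284,91),(411,80),(415,170),(292,180)],.05,cam),s); print('plate',(pc*1000).round(1).tolist(), pc.mean(0)*1000, np.arctan2(*(pc[1]-pc[0])[[1,0]]))
print('knob',(tojig(back([(461.5,17)],.093,cam),s)*1000).round(1),'pivot',(tojig(back([(389,37)],.068,cam),s)*1000).round(1))
X=lambda u,v:back([(u,v)],0,cam)
# depth heights check
for n,(u,v) in dict(plate=(320,110),body=(275,110),leaf=(290,300),tab=(340,365),pivot=(389,37),knob=(461,17),bar=(425,30)).items():
    K,R,c=cam; z=np.median(d[v-1:v+2,u-1:u+2]); p=c+R@(np.linalg.inv(K)@[u,v,1]*z); print(n,p.round(4),(tojig(p,s)*1000).round(1))
# top camera check
ct=Tcam('top'); print((proj(towor(np.array([[40,148,68],[-68,-25,40],[-68,125,40],[22,-148,58.5]])/1000,s),ct)-[120,140])/.4)
E
```

```text
jig [0.4445 0.0382 0.1682]
[[-1.5, -1.7], [-1.4, 4.5], [1.0, 3.7], [0.0, 1.3], [0.6, 1.0], [0.7, 0.9], [-0.1, -2.7], [-0.1, -3.0], [1.7, -2.0], [-1.1, -1.4]]
plate [[-40.4, 114.2, 50.0], [59.7, 120.6, 50.0], [65.6, 50.1, 50.0], [-37.1, 43.7, 50.0]] [11.91759601 82.16731588 50.        ] 0.06341755227101623
knob [[ 83.5 156.   93. ]] pivot [[ 39.2 148.8  68. ]]
plate [0.4157 0.1341 0.0491] [[-12.3  99.4  49.1]]
body [0.3788 0.1287 0.0393] [[-49.6 100.2  39.3]]
leaf [ 0.4129 -0.0284  0.0616] [[-42.3 -60.4  61.6]]
tab [ 0.4662 -0.0837  0.0658] [[   0.9 -123.8   65.8]]
pivot [0.4578 0.1907 0.0724] [[ 38.6 148.1  72.4]]
knob [0.5005 0.206  0.0927] [[ 83.3 156.   92.7]]
bar [0.4833 0.2001 0.0673] [[ 65.3 153.1  67.3]]
[[387.48222172 264.1230624 ]
 [588.76240917 357.32430046]
 [428.85790088 379.63296123]
 [706.12366947 241.3602295 ]]
```

```bash
python3 - <<'E'
from h import *
import pickle
o,im,d=pickle.load(open('w1.pkl','rb')); cam=Tcam('wrist',o)
D=.058; L=lambda x,r:(x,-r*np.cos(D)-4*np.sin(D)*0,54.5+r*np.sin(D)+4)
pr=[((-32,26,48.5),(299,199)),((32,26,48.5),(373.5,198)),((-54,65,48.5),(270,153.5)),((40,148,72),(389,37)),((-68,125,40),(252,80)),
 (L(-22,148),(316,386)),(L(22,148),(362.5,385.5)),(L(-56,116),(276.5,356)),(L(56,116),(400.5,353.5))]
s,r=jigfit(pr,cam); print('jig',s.round(4)); print(r.round(1).tolist())
pc=tojig(back([(284,91),(411,80),(415,170),(292,180)],.05,cam),s); print('plate',(pc*1000).round(1).tolist(), pc.mean(0)*1000, np.arctan2(*(pc[1]-pc[0])[[1,0]]))
print('knob',(tojig(back([(461.5,17)],.093,cam),s)*1000).round(1))
e=o['ee_pos']; print('tcp jig',tojig(e,s)*1000, o['eef_rot'][2]-np.pi/2-s[2])
E
```

```text
jig [0.444  0.0392 0.17  ]
[[-0.5, 0.2], [0.1, -0.3], [0.0, -0.3], [1.0, -1.4], [-2.3, -2.9], [-0.6, 1.9], [0.5, 1.5], [0.6, 1.0], [-0.0, 1.3]]
plate [[-39.9, 113.3, 50.0], [60.2, 119.5, 50.0], [66.0, 49.0, 50.0], [-36.7, 42.7, 50.0]] [12.41616171 81.10745529 50.        ] 0.06166857231590963
knob [[ 84.2 154.8  93. ]]
tcp jig [[ -7.87901638  13.7958321  417.39046684]] -0.020075369816835303
```

{"op": "jog_arm", "data": {"rows": [{"gripper": 0.02, "slide": [0.118, 0.005, 0.1], "spin": -0.02}, {"gripper": 0.02, "slide": [0.118, 0.005, 0.1], "spin": -0.02}, {"gripper": 0.02, "slide": [0.118, 0.005, 0.1], "spin": -0.02}, {"gripper": 0.02, "slide": [0.118, 0.005, 0.1], "spin": -0.02}, {"gripper": 0.02, "slide": [0.118, 0.005, 0.1], "spin": -0.02}, {"gripper": 0.02, "slide": [0.118, 0.005, 0.1], "spin": -0.02}]}}

```text
time_s: 3.85
ee_pos: [0.422, 0.1683, 0.3186]
eef_rot: [3.14, -0.0, 1.739]
force: [-0.8, -0.5, 0.5]
grip_width: 0.0493
grip_force: 0.0
```

```bash
cat >> h.py <<'E'
S=[.444,.0392,.170]
def st():
    o=telemetry.get_obs(); print(round(o['time_s'],2),'jig tcp',(tojig(o['ee_pos'],S)*1000).round(1),'tip z',round(1000*o['ee_pos'][2]-199,1),'dyaw',round(o['eef_rot'][2]-np.pi/2-S[2],4),'F',tojig(np.r_[S[:2],0]+o['force'],S).round(1),'w',o['grip_width'])
    return o
E
python3 -c "
from h import *
st()"
```

```text
3.85 jig tcp [[1.000e-01 1.310e+02 3.186e+02]] tip z 119.6 dyaw -0.0016 F [[-0.9 -0.3  0.5]] w 0.049263001945237694
```

{"op": "jog_arm", "data": {"rows": [{"gripper": 0.02, "slide": [0.001, 0, 0.02], "spin": 0}, {"gripper": 0.02, "slide": [0.001, 0, 0.04], "spin": 0}, {"gripper": 0.02, "slide": [0.001, 0, 0.06], "spin": 0}, {"gripper": 0.02, "slide": [0.001, 0, 0.0745], "spin": 0}, {"gripper": 0.02, "slide": [-0.006, 0, 0.0745], "spin": 0}, {"gripper": 0.02, "slide": [-0.011, 0, 0.0745], "spin": 0}, {"gripper": 0.02, "slide": [-0.016, 0, 0.0745], "spin": 0}, {"gripper": 0.02, "slide": [-0.02, 0, 0.0745], "spin": 0}]}}

```text
time_s: 4.65
ee_pos: [0.4253, 0.1493, 0.2441]
eef_rot: [3.139, -0.0, 1.74]
force: [-0.5, 4.9, 2.9]
grip_width: 0.0203
grip_force: 2.4
```

```bash
python3 -c "
from h import *
st()"
```

```text
4.65 jig tcp [[1.000e-01 1.117e+02 2.441e+02]] tip z 45.1 dyaw -0.0007 F [[0.4 4.9 2.9]] w 0.020338023790874803
```

{"op": "jog_arm", "data": {"rows": [{"gripper": 0.02, "slide": [-0.002, 0, 0], "spin": 0}, {"gripper": 0.02, "slide": [-0.003, 0, 0], "spin": 0}, {"gripper": 0.02, "slide": [-0.004, 0, 0], "spin": 0}, {"gripper": 0.02, "slide": [-0.005, 0, 0], "spin": 0}, {"gripper": 0.02, "slide": [-0.005, 0, 0], "spin": 0}]}}

```text
time_s: 5.15
ee_pos: [0.426, 0.1463, 0.2441]
eef_rot: [3.138, -0.004, 1.74]
force: [-0.4, 25.8, 1.9]
grip_width: 0.0197
grip_force: 12.1
```

```bash
python3 -c "
from h import *
st()"
```

```text
5.15 jig tcp [[  0.4 108.6 244.1]] tip z 45.1 dyaw -0.0005 F [[ 3.9 25.5  1.9]] w 0.01972943254666843
```

{"op": "jog_arm", "data": {"rows": [{"gripper": 0.02, "slide": [0.012, 0, 0], "spin": 0}, {"gripper": 0.0, "slide": [0.012, 0, -0.04], "spin": 0}, {"gripper": 0.0, "slide": [-0.015, 0.04, -0.04], "spin": 0}, {"gripper": 0.0, "slide": [-0.041, 0.08, -0.04], "spin": 0}, {"gripper": 0.0, "slide": [-0.041, 0.085, -0.035], "spin": 0}, {"gripper": 0.0, "slide": [-0.041, 0.085, 0], "spin": 0}, {"gripper": 0.0, "slide": [-0.041, 0.085, 0], "spin": 0}]}}

```text
time_s: 5.85
ee_pos: [0.5153, 0.1188, 0.2396]
eef_rot: [-3.135, 0.0, 1.741]
force: [-0.6, 0.0, -0.2]
grip_width: 0.0007
grip_force: 0.0
```

```bash
python3 -c "
from h import *
st()"
```

```text
5.85 jig tcp [[ 83.7  66.4 239.6]] tip z 40.6 dyaw -0.0002 F [[-0.6  0.1 -0.2]] w 0.0007371205913484644
```

{"op": "jog_arm", "data": {"rows": [{"gripper": 0.0, "slide": [0, 0, -0.003], "spin": 0}, {"gripper": 0.0, "slide": [0, 0, -0.003], "spin": 0}]}}

```text
time_s: 6.05
ee_pos: [0.5166, 0.1193, 0.2478]
eef_rot: [3.14, 0.0, 1.741]
force: [-0.1, 0.1, -0.0]
grip_width: 0.0003
grip_force: 0.0
```

```bash
python3 -c "
from h import *
st()"
```

```text
6.05 jig tcp [[ 85.1  66.6 247.8]] tip z 48.8 dyaw 0.0004 F [[-0.1  0.1 -0. ]] w 0.00030120199526039256
```

{"op": "jog_arm", "data": {"rows": [{"gripper": 0.0, "slide": [0, 0, 0.0035], "spin": 0}, {"gripper": 0.0, "slide": [-0.001, -0.006, 0.0035], "spin": 0}, {"gripper": 0.0, "slide": [-0.001, -0.01, 0.0035], "spin": 0}, {"gripper": 0.0, "slide": [-0.001, -0.014, 0.0035], "spin": 0}, {"gripper": 0.0, "slide": [-0.001, -0.018, 0.0035], "spin": 0}, {"gripper": 0.0, "slide": [-0.001, -0.021, 0.0035], "spin": 0}, {"gripper": 0.0, "slide": [-0.001, -0.023, 0.0035], "spin": 0}]}}

```text
time_s: 6.75
ee_pos: [0.4939, 0.1141, 0.2429]
eef_rot: [3.14, 0.0, 1.741]
force: [3.6, 0.8, 2.5]
grip_width: 0.0005
grip_force: 2.1
```

```bash
python3 -c "
from h import *
st()"
```

```text
6.75 jig tcp [[ 61.9  65.3 242.9]] tip z 43.9 dyaw -0.0 F [[3.7 0.2 2.5]] w 0.00047289800278826276
```

{"op": "jog_arm", "data": {"rows": [{"gripper": 0.0, "slide": [0, -0.002, 0], "spin": 0}, {"gripper": 0.0, "slide": [0, -0.0035, 0], "spin": 0}, {"gripper": 0.0, "slide": [0, -0.005, 0], "spin": 0}, {"gripper": 0.0, "slide": [0, -0.005, 0], "spin": 0}]}}

```text
time_s: 7.15
ee_pos: [0.4891, 0.1132, 0.2427]
eef_rot: [3.141, -0.0, 1.741]
force: [4.6, 0.1, 2.9]
grip_width: 0.0003
grip_force: 2.8
```

```bash
python3 -c "
from h import *
st()"
```

```text
7.15 jig tcp [[ 57.   65.4 242.7]] tip z 43.7 dyaw -0.0001 F [[ 4.6 -0.7  2.9]] w 0.0003444691075250626
```

{"op": "jog_arm", "data": {"rows": [{"gripper": 0.0, "slide": [0, -0.002, 0], "spin": 0}, {"gripper": 0.0, "slide": [0, -0.0035, 0], "spin": 0}, {"gripper": 0.0, "slide": [0, -0.0035, 0], "spin": 0}]}}

```text
time_s: 7.45
ee_pos: [0.4866, 0.1128, 0.2437]
eef_rot: [3.135, 0.0, 1.741]
force: [14.7, 3.0, 4.0]
grip_width: 0.0005
grip_force: 6.2
```

```bash
python3 - <<'E'
from h import *
import pickle
o=st(); im,d=cams.camera('wrist'); pickle.dump((o,im,d),open('w2.pkl','wb')); cv2.imwrite('pics/w2.png',im[:,:,::-1])
E
```

```text
7.45 jig tcp [[ 54.4  65.3 243.7]] tip z 44.7 dyaw -0.0001 F [[14.9  0.5  4. ]] w 0.00047073059377197765
```

View pics/w2.png

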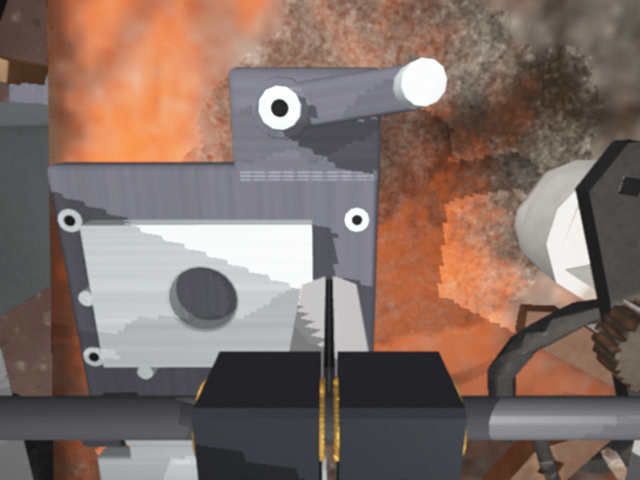

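The plate's left end is at the pin at (86,298) and the pin at (146,372) lies right along its lower edge. The plate looks square, and the push force has risen.

{"op": "jog_arm", "data": {"rows": [{"gripper": 0.0, "slide": [0, -0.001, 0], "spin": 0}, {"gripper": 0.0, "slide": [0, -0.001, 0], "spin": 0}, {"gripper": 0.0, "slide": [0, 0.012, 0], "spin": 0}, {"gripper": 0.0, "slide": [0, 0.02, 0], "spin": 0}, {"gripper": 0.03, "slide": [-0.03, 0, -0.04], "spin": 0}, {"gripper": 0.06, "slide": [-0.07, -0.03, -0.07], "spin": 0}, {"gripper": 0.07, "slide": [-0.11, -0.054, -0.1], "spin": 0}, {"gripper": 0.07, "slide": [-0.14, -0.054, -0.12], "spin": 0}]}}

```text
time_s: 8.3
ee_pos: [0.4543, -0.0336, 0.3617]
eef_rot: [-3.139, -0.001, 1.742]
force: [1.5, -1.3, -1.0]
grip_width: 0.0288
grip_force: 0.0
```

```bash
python3 - <<'E'
from h import *
import pickle
o=st(); im,d=cams.camera('wrist'); pickle.dump((o,im,d),open('w3.pkl','wb')); cv2.imwrite('pics/w3.png',im[:,:,::-1])
cam=Tcam('wrist',o)
print('pins',proj(towor(np.array([[-32,26,48.5],[32,26,48.5],[-54,65,48.5]])/1000,S),cam).round(1).tolist())
print('home plate',proj(towor(np.array([[-50,100,50],[50,100,50],[50,30,50],[-50,30,50]])/1000,S),cam).round(1).tolist())
E
```

```text
8.3 jig tcp [[ -2.2 -73.5 361.7]] tip z 162.7 dyaw 0.0009 F [[ 1.3 -1.5 -1. ]] w 0.028811102285744086
pins [[283.0, 85.7], [379.3, 85.8], [246.8, 20.9]]
home plate [[249.8, -42.7], [413.2, -42.6], [407.1, 79.2], [255.3, 79.1]]
```

View pics/w3.png

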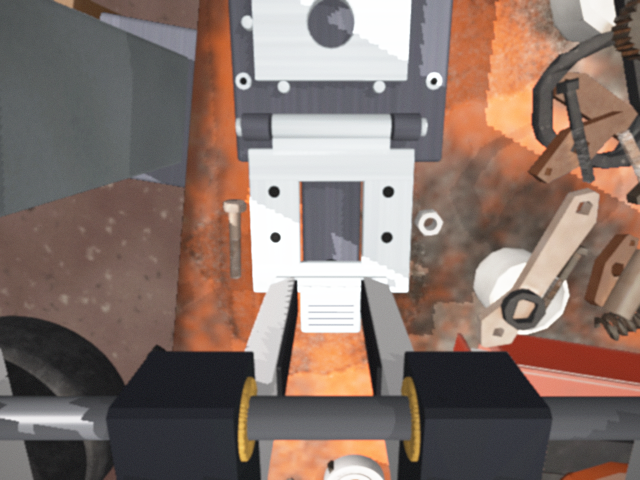

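The plate's lower edge (row 80) lies on both pins at (283,87) and (379,87), which matches the home prediction. The tab is at (331,310), centred between the fingers.

{"op": "jog_arm", "data": {"rows": [{"gripper": 0.06, "slide": [-0.03, 0.001, 0.02], "spin": 0}, {"gripper": 0.06, "slide": [-0.057, 0.001, 0.03], "spin": 0}, {"gripper": 0.06, "slide": [-0.057, 0.001, 0.05], "spin": 0}, {"gripper": 0.06, "slide": [-0.057, 0.001, 0.075], "spin": 0}, {"gripper": 0.06, "slide": [-0.057, 0.001, 0.085], "spin": 0}, {"gripper": 0.06, "slide": [-0.057, 0.001, 0.085], "spin": 0}]}}

```text
time_s: 8.95
ee_pos: [0.4664, -0.0885, 0.275]
eef_rot: [-3.138, -0.001, 1.741]
force: [-0.0, -1.1, 0.1]
grip_width: 0.0599
grip_force: 0.0
```

```bash
python3 -c "
from h import *
st()"
```

```text
8.95 jig tcp [[   0.5 -129.6  275. ]] tip z 76.0 dyaw 0.0001 F [[-0.2 -1.1  0.1]] w 0.05991508049203064
```

{"op": "jog_arm", "data": {"rows": [{"gripper": 0.06, "slide": [-0.001, -0.0005, 0.012], "spin": 0}, {"gripper": 0.06, "slide": [-0.001, -0.0005, 0.023], "spin": 0}, {"gripper": 0.038, "slide": [-0.001, -0.0005, 0.023], "spin": 0}, {"gripper": 0.038, "slide": [-0.001, -0.0005, 0.023], "spin": 0}, {"gripper": 0.038, "slide": [-0.001, -0.0005, 0.023], "spin": 0}, {"gripper": 0.038, "slide": [-0.001, -0.0005, 0.023], "spin": 0}], "squeeze": 30}}

```text
time_s: 9.55
ee_pos: [0.4656, -0.0899, 0.2529]
eef_rot: [-3.138, -0.001, 1.741]
force: [-9.3, -4.3, -1.4]
grip_width: 0.0438
grip_force: 30.0
```

```bash
python3 - <<'E'
from h import *
o=st()
# arc plan relative to start, commanded (tool x=jig y, tool z=-z)
r,d0=np.hypot(*(tojig(o['ee_pos'],S)[0,[1]],.0075)),.058
r=.132
for a in np.arange(0,2.6,.15): 
    p=np.array([-np.cos(d0+a),np.sin(d0+a)])*r-np.array([-np.cos(d0),np.sin(d0)])*r
    print(round(a,2),(p*1000).round(0))
E
```

```text
9.55 jig tcp [[  -0.6 -130.8  252.9]] tip z 53.9 dyaw 0.0004 F [[-9.9 -2.7 -1.4]] w 0.04379705018609749
0.0 [0. 0.]
0.15 [ 3. 20.]
0.3 [ 8. 39.]
0.45 [16. 57.]
0.6 [27. 73.]
0.75 [41. 88.]
0.9 [ 56. 100.]
1.05 [ 73. 110.]
1.2 [ 91. 118.]
1.35 [110. 123.]
1.5 [130. 124.]
1.65 [150. 123.]
1.8 [169. 119.]
1.95 [188. 112.]
2.1 [205. 102.]
2.25 [221.  90.]
2.4 [234.  76.]
2.55 [245.  59.]
```

Gripped at 43.8 mm. Lift along the arc.

{"op": "jog_arm", "data": {"rows": [{"gripper": 0.038, "slide": [0.003, 0, -0.02], "spin": 0}, {"gripper": 0.038, "slide": [0.008, 0, -0.039], "spin": 0}, {"gripper": 0.038, "slide": [0.016, 0, -0.057], "spin": 0}, {"gripper": 0.038, "slide": [0.027, 0, -0.073], "spin": 0}, {"gripper": 0.038, "slide": [0.041, 0, -0.088], "spin": 0}, {"gripper": 0.038, "slide": [0.056, 0, -0.1], "spin": 0}, {"gripper": 0.038, "slide": [0.073, 0, -0.11], "spin": 0}, {"gripper": 0.038, "slide": [0.091, 0, -0.118], "spin": 0}]}}

```text
time_s: 10.35
ee_pos: [0.45, 0.0003, 0.3713]
eef_rot: [-3.138, 0.0, 1.74]
force: [-6.2, -2.2, -9.6]
grip_width: 0.0437
grip_force: 30.0
```

```bash
python3 -c "
from h import *
st()"
```

```text
10.35 jig tcp [[ -0.7 -39.4 371.3]] tip z 172.3 dyaw -0.0003 F [[-6.4 -1.2 -9.6]] w 0.04366549300402807
```

{"op": "jog_arm", "data": {"rows": [{"gripper": 0.038, "slide": [0.019, 0, -0.005], "spin": 0}, {"gripper": 0.038, "slide": [0.039, 0, -0.006], "spin": 0}, {"gripper": 0.038, "slide": [0.059, 0, -0.005], "spin": 0}, {"gripper": 0.038, "slide": [0.078, 0, -0.001], "spin": 0}, {"gripper": 0.038, "slide": [0.097, 0, 0.006], "spin": 0}, {"gripper": 0.038, "slide": [0.114, 0, 0.016], "spin": 0}, {"gripper": 0.038, "slide": [0.13, 0, 0.028], "spin": 0}, {"gripper": 0.038, "slide": [0.143, 0, 0.042], "spin": 0}]}}

```text
time_s: 11.15
ee_pos: [0.4256, 0.1432, 0.3316]
eef_rot: [-3.142, -0.006, 1.74]
force: [-22.6, 24.8, 32.8]
grip_width: 0.039
grip_force: 46.4
```

```bash
python3 -c "
from h import *
st()"
```

```text
11.15 jig tcp [[ -0.5 105.6 331.6]] tip z 132.6 dyaw -0.0003 F [[-18.1  28.2  32.8]] w 0.03897250069085705
```

```bash
python3 - <<'E'
from h import *
im,d=cams.camera('side'); w,dw=cams.camera('wrist')
a=cv2.resize(im[160:340,240:400],(534,600)); b=cv2.resize(w[:, :],(266,200)); c=np.zeros((600,800,3),np.uint8); c[:,:534]=a; c[:200,534:]=b
cv2.imwrite('pics/c4.png',c[:,:,::-1])
E
```

```text
(no output)
```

View pics/c4.png

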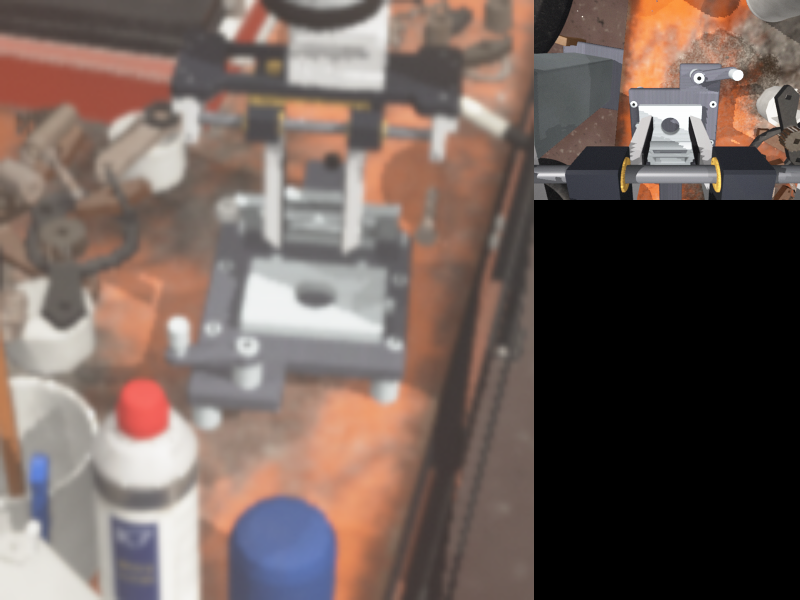

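```bash
python3 - <<'E'
from h import *
import pickle
o=st(); im,d=cams.camera('wrist'); pickle.dump((o,im,d),open('w5.pkl','wb')); cam=Tcam('wrist',o); K,R,c=cam
for u in (300,330,360,385):
  for v in range(230,480,8):
    z=d[v,u]
    if z>0:
      p=tojig(c+R@(np.linalg.inv(K)@[u,v,1]*z),S)[0]*1000; print(u,v,p.round(0),end=' ')
  print()
cv2.imwrite('pics/w5.png',im[:,:,::-1])
E
```

```text
11.25 jig tcp [[ -0.6 104.9 328.7]] tip z 129.7 dyaw 0.002 F [[ -3.5  -9.5 -12.4]] w 0.040947963922455075
300 230 [-19. 111.  39.] 300 238 [-19. 106.  39.] 300 246 [-19. 100.  40.] 300 254 [-19.  98.  49.] 300 262 [-19.  92.  49.] 300 270 [-19.  86.  49.] 300 278 [-19.  81.  49.] 300 286 [-19.  75.  49.] 300 294 [-19.  69.  50.] 300 302 [-19.  63.  49.] 300 310 [-20.  57.  49.] 300 318 [-20.  52.  50.] 300 326 [-20.  45.  49.] 300 334 [-20.  39.  50.] 300 342 [-11. 100. 164.] 300 350 [-11.  97. 165.] 300 358 [-11.  94. 166.] 300 366 [-12.  80. 151.] 300 374 [-14.  64. 132.] 300 382 [-18.  22.  80.] 300 390 [-19.   8.  68.] 300 398 [ -5. 132. 240.] 300 406 [ -5. 132. 241.] 300 414 [ -5. 132. 243.] 300 422 [ -5. 130. 243.] 300 430 [ -5. 129. 245.] 300 438 [ -5. 127. 244.] 300 446 [ -26. -103.   -1.] 300 454 [ -26. -111.   -0.] 300 462 [ -26. -120.   -1.] 300 470 [ -26. -129.   -0.] 300 478 [ -26. -139.   -0.] 
330 230 [  1. 111.  39.] 330 238 [  1. 106.  40.] 330 246 [  1. 100.  39.] 330 254 [ 1. 98. 51.] 330 262 [ 1. 92. 49.] 330 270 [ 1. 87. 50.] 330 278 [ 1. 81. 49.] 330 286 [ 1. 71
[... 1463 characters left out ...]
62 [37. 92. 49.] 385 270 [38. 86. 49.] 385 278 [38. 81. 49.] 385 286 [ 25. 114. 140.] 385 294 [ 24. 114. 149.] 385 302 [ 22. 114. 158.] 385 310 [ 22. 113. 162.] 385 318 [ 21. 113. 169.] 385 326 [ 20. 112. 174.] 385 334 [ 21. 109. 174.] 385 342 [ 21. 106. 174.] 385 350 [ 21. 103. 175.] 385 358 [ 21. 101. 176.] 385 366 [ 21.  98. 177.] 385 374 [ 28.  64. 132.] 385 382 [ 30.  49. 117.] 385 390 [ 31.  42. 115.] 385 398 [ 11. 132. 240.] 385 406 [ 11. 132. 241.] 385 414 [ 11. 131. 242.] 385 422 [ 11. 130. 244.] 385 430 [ 11. 129. 244.] 385 438 [ 11. 127. 244.] 385 446 [  51. -102.   -0.] 385 454 [  52. -111.   -1.] 385 462 [  52. -121.   -1.] 385 470 [  52. -128.    0.] 385 478 [  53. -139.   -1.]
```

View pics/w5.png

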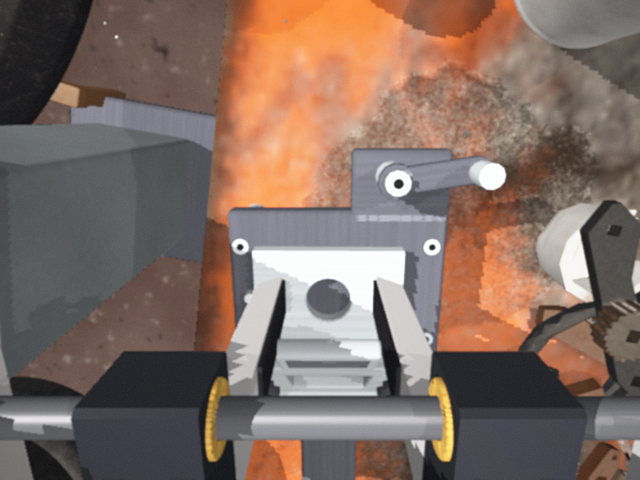

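The leaf stands at about 0.85 rad: its tab end measures (y 97, z 165), and the fingers have slid off towards the inner face. I'll open, rise, go behind it and push it down from the outer face.

{"op": "jog_arm", "data": {"rows": [{"gripper": 0.075, "slide": [0, 0, 0], "spin": 0}, {"gripper": 0.075, "slide": [0, 0, 0], "spin": 0}, {"gripper": 0.075, "slide": [0, 0, 0], "spin": 0}, {"gripper": 0.075, "slide": [0, 0, -0.03], "spin": 0}, {"gripper": 0.075, "slide": [0, 0, -0.07], "spin": 0}, {"gripper": 0.0, "slide": [-0.02, 0, -0.075], "spin": 0}, {"gripper": 0.0, "slide": [-0.028, 0, -0.075], "spin": 0}, {"gripper": 0.0, "slide": [-0.028, 0, -0.075], "spin": 0}]}}

```text
time_s: 12.1
ee_pos: [0.4315, 0.1126, 0.4038]
eef_rot: [-3.141, -0.0, 1.739]
force: [0.2, -1.0, -0.5]
grip_width: 0.0542
grip_force: 0.0
```

{"op": "jog_arm", "data": {"rows": [{"gripper": 0.0, "slide": [0, 0, 0], "spin": 0}, {"gripper": 0.0, "slide": [0, 0, 0], "spin": 0}, {"gripper": 0.0, "slide": [0, 0, 0], "spin": 0}, {"gripper": 0.0, "slide": [0, 0, 0], "spin": 0}, {"gripper": 0.0, "slide": [0, 0, 0], "spin": 0}, {"gripper": 0.0, "slide": [0, 0, 0], "spin": 0}]}}

```text
time_s: 12.7
ee_pos: [0.4315, 0.1134, 0.4042]
eef_rot: [-3.142, -0.0, 1.741]
force: [0.4, -0.1, -0.2]
grip_width: 0.0068
grip_force: 0.0
```

```bash
python3 - <<'E'
from h import *
import pickle
o=st(); im,d=cams.camera('wrist'); cam=Tcam('wrist',o); K,R,c=cam
for u in (300,328,360):
  for v in range(250,400,8):
    z=d[v,u]
    if z>0:
      p=tojig(c+R@(np.linalg.inv(K)@[u,v,1]*z),S)[0]*1000; print(u,v,p.round(0),end=' ')
  print()
cv2.imwrite('pics/w6.png',im[:,:,::-1])
E
```

```text
12.7 jig tcp [[2.000e-01 7.530e+01 4.042e+02]] tip z 205.2 dyaw 0.0001 F [[ 0.4 -0.1 -0.2]] w 0.006837639048479236
300 250 [-15.  80. 152.] 300 258 [-16.  71. 142.] 300 266 [-17.  62. 132.] 300 274 [-24.  21.  40.] 300 282 [-11.  84. 212.] 300 290 [-11.  84. 220.] 300 298 [-10.  84. 228.] 300 306 [-10.  84. 236.] 300 314 [ -9.  84. 243.] 300 322 [ -9.  84. 250.] 300 330 [ -8.  84. 255.] 300 338 [ -8.  84. 259.] 300 346 [ -8.  84. 265.] 300 354 [ -5. 107. 307.] 300 362 [ -4. 108. 311.] 300 370 [ -4. 108. 314.] 300 378 [ -4. 108. 316.] 300 386 [ -4. 108. 318.] 300 394 [ -4. 108. 321.] 
328 250 [  1.  80. 153.] 328 258 [  1.  71. 142.] 328 266 [  1.  62. 132.] 328 274 [ 1. 20. 38.] 328 282 [ 1. 13. 39.] 328 290 [ 1. 23. 81.] 328 298 [ 1. 14. 76.] 328 306 [ 1.  0. 62.] 328 314 [  1. -19.  39.] 328 322 [  1. -27.  39.] 328 330 [  1. -35.  40.] 328 338 [  1. -44.  38.] 328 346 [  1. -51.  40.] 328 354 [  1. -61.  38.] 328 362 [  1. -68.  40.] 328 370 [  1. -77.  40.] 328 378 [  1. -86.  39.] 328 386 [  1. -95.  39.] 328 394 [  1. -99.  46.] 
360 250 [ 20.  79. 151.] 360 258 [ 21.  71. 141.] 360 266 [ 22.  62. 132.] 360 274 [ 23.  52. 120.] 360 282 [ 24.  41. 107.] 360 290 [ 15.  84. 220.] 360 298 [ 14.  84. 228.] 360 306 [ 14.  84. 236.] 360 314 [ 13.  84. 243.] 360 322 [ 13.  84. 248.] 360 330 [ 12.  84. 255.] 360 338 [ 12.  84. 260.] 360 346 [ 12.  84. 266.] 360 354 [  8. 108. 308.] 360 362 [  8. 108. 311.] 360 370 [  8. 108. 313.] 360 378 [  7. 108. 317.] 360 386 [  7. 108. 319.]
```

{"op": "jog_arm", "data": {"rows": [{"gripper": 0.0, "slide": [0.002, 0, 0.04], "spin": 0}, {"gripper": 0.0, "slide": [0.006, 0, 0.058], "spin": 0}, {"gripper": 0.0, "slide": [0.014, 0, 0.072], "spin": 0}, {"gripper": 0.0, "slide": [0.025, 0, 0.087], "spin": 0}, {"gripper": 0.0, "slide": [0.031, 0, 0.1], "spin": 0}, {"gripper": 0.0, "slide": [0.036, 0, 0.112], "spin": 0}, {"gripper": 0.0, "slide": [0.04, 0, 0.125], "spin": 0}, {"gripper": 0.0, "slide": [0.041, 0, 0.135], "spin": 0}]}}

```text
time_s: 13.55
ee_pos: [0.4245, 0.154, 0.2685]
eef_rot: [-3.141, -0.0, 1.741]
force: [-0.6, -0.0, 1.4]
grip_width: 0.0004
grip_force: 0.4
```

```bash
python3 -c "
from h import *
st()"
```

```text
13.55 jig tcp [[2.000e-01 1.164e+02 2.685e+02]] tip z 69.5 dyaw 0.0003 F [[-0.6  0.1  1.4]] w 0.00035878659368422606
```

{"op": "jog_arm", "data": {"rows": [{"gripper": 0.0, "slide": [0.001, 0, 0.004], "spin": 0}, {"gripper": 0.0, "slide": [0.001, 0, 0.007], "spin": 0}, {"gripper": 0.0, "slide": [0.001, 0, 0.01], "spin": 0}, {"gripper": 0.0, "slide": [0.001, 0, 0.012], "spin": 0}, {"gripper": 0.0, "slide": [0.001, 0, 0.013], "spin": 0}]}}

```text
time_s: 14.05
ee_pos: [0.4246, 0.1547, 0.2574]
eef_rot: [3.141, -0.0, 1.741]
force: [-9.6, -2.5, 27.4]
grip_width: 0.0003
grip_force: 13.8
```

```bash
python3 -c "
from h import *
st()"
```

```text
14.05 jig tcp [[  0.4 117.1 257.4]] tip z 58.4 dyaw -0.0001 F [[-9.9 -0.8 27.4]] w 0.00029000048069898767
```

```bash
python3 - <<'E'
from h import *
for n in ('top','side'):
    d=np.load(f'pics/{n}d0.npy'); K,R,c=Tcam(n); v,u=np.mgrid[:480,:640]
    P=(c+(np.stack([u,v,np.ones_like(u)],-1)@np.linalg.inv(K).T*d[...,None])@R.T)[d>0]; J=tojig(P,S)*1000
    m=(J[:,2]>110)&(J[:,0]>-60)&(J[:,0]<200)&(J[:,1]>100)&(J[:,1]<270); q=J[m]
    print(n,m.sum(), q.min(0) if len(q) else '', q[np.argsort(q[:,1])[:6]].round(0).tolist())
E
```

```text
top 135 [133.80304957 219.22464961 110.35209682] [[192.0, 219.0, 155.0], [187.0, 219.0, 158.0], [190.0, 219.0, 155.0], [186.0, 220.0, 154.0], [190.0, 221.0, 163.0], [187.0, 221.0, 160.0]]
side 164 [179.91631696 222.92182803 110.33935298] [[187.0, 223.0, 160.0], [186.0, 223.0, 152.0], [186.0, 223.0, 154.0], [190.0, 226.0, 164.0], [188.0, 226.0, 162.0], [186.0, 227.0, 160.0]]
```

{"op": "jog_arm", "data": {"rows": [{"gripper": 0.0, "slide": [0, 0, -0.03], "spin": 0}, {"gripper": 0.0, "slide": [0, 0, -0.055], "spin": 0}]}}

```text
time_s: 14.25
ee_pos: [0.4244, 0.1546, 0.3122]
eef_rot: [-3.141, 0.0, 1.741]
force: [0.3, 0.1, 0.1]
grip_width: 0.0004
grip_force: 0.0
```

{"op": "jog_arm", "data": {"rows": [{"gripper": 0.0, "slide": [0.03, 0.04, 0], "spin": 0}, {"gripper": 0.0, "slide": [0.06, 0.075, 0], "spin": 0}, {"gripper": 0.0, "slide": [0.06, 0.082, 0], "spin": 0}, {"gripper": 0.0, "slide": [0.06, 0.082, 0.015], "spin": 0}, {"gripper": 0.0, "slide": [0.06, 0.082, 0.032], "spin": 0}, {"gripper": 0.0, "slide": [0.06, 0.082, 0.032], "spin": 0}]}}

```text
time_s: 14.85
ee_pos: [0.4945, 0.2271, 0.2774]
eef_rot: [-3.138, 0.001, 1.741]
force: [0.1, -0.9, 0.7]
grip_width: 0.0007
grip_force: 0.0
```

```bash
python3 - <<'E'
from h import *
o=st(); T=tojig(o['ee_pos'],S)[0]*1000
for a in np.arange(1.72,-.06,-.12):
    k=np.array([40+46*np.sin(a),148-46*np.cos(a)]); h=7+8*abs(np.sin(a))+12.5*abs(np.cos(a))
    h=7+min(8/max(abs(np.sin(a)),1e-6),12.5/max(abs(np.cos(a)),1e-6))
    p=k+h*np.array([np.cos(a),np.sin(a)]); print(round(a,2),'slide x,y',(p-T[:2])[::-1].round(0))
E
```

```text
14.85 jig tcp [[ 81.6 176.7 277.4]] tip z 78.4 dyaw -0.0002 F [[-0.1 -0.9  0.7]] w 0.0007395835454495464
1.72 slide x,y [-7.  2.]
1.6 slide x,y [-12.   4.]
1.48 slide x,y [-18.   6.]
1.36 slide x,y [-23.   7.]
1.24 slide x,y [-29.   7.]
1.12 slide x,y [-34.   7.]
1.0 slide x,y [-40.   6.]
0.88 slide x,y [-45.   5.]
0.76 slide x,y [-49.   4.]
0.64 slide x,y [-53.   2.]
0.52 slide x,y [-58.  -0.]
0.4 slide x,y [-63.  -5.]
0.28 slide x,y [-67. -10.]
0.16 slide x,y [-71. -15.]
0.04 slide x,y [-74. -20.]
```

{"op": "jog_arm", "data": {"rows": [{"gripper": 0.0, "slide": [-0.007, 0.002, 0], "spin": 0}, {"gripper": 0.0, "slide": [-0.015, 0.004, 0], "spin": 0}, {"gripper": 0.0, "slide": [-0.023, 0.006, 0], "spin": 0}, {"gripper": 0.0, "slide": [-0.031, 0.006, 0], "spin": 0}, {"gripper": 0.0, "slide": [-0.039, 0.005, 0], "spin": 0}, {"gripper": 0.0, "slide": [-0.046, 0.003, 0], "spin": 0}, {"gripper": 0.0, "slide": [-0.053, 0, 0], "spin": 0}, {"gripper": 0.0, "slide": [-0.059, -0.004, 0], "spin": 0}]}}

```text
time_s: 15.65
ee_pos: [0.501, 0.1682, 0.2793]
eef_rot: [3.141, 0.0, 1.741]
force: [0.3, 1.2, -0.6]
grip_width: 0.0001
grip_force: 0.5
```

```bash
python3 -c "
from h import *
st()"
```

```text
15.65 jig tcp [[ 78.  117.5 279.3]] tip z 80.3 dyaw -0.0001 F [[ 0.5  1.1 -0.6]] w 5.6161964014321975e-05
```

{"op": "jog_arm", "data": {"rows": [{"gripper": 0.0, "slide": [-0.005, -0.006, 0], "spin": 0}, {"gripper": 0.0, "slide": [-0.01, -0.011, 0], "spin": 0}, {"gripper": 0.0, "slide": [-0.013, -0.016, 0], "spin": 0}, {"gripper": 0.0, "slide": [-0.014, -0.02, 0], "spin": 0}, {"gripper": 0.0, "slide": [-0.015, -0.024, 0], "spin": 0}, {"gripper": 0.0, "slide": [-0.015, -0.027, 0], "spin": 0}, {"gripper": 0.0, "slide": [-0.015, -0.027, 0], "spin": 0}]}}

```text
time_s: 16.35
ee_pos: [0.4786, 0.1501, 0.2804]
eef_rot: [3.13, -0.001, 1.741]
force: [27.4, 8.8, -14.0]
grip_width: 0.0004
grip_force: 14.1
```

```bash
python3 -c "
from h import *
st()"
```

```text
16.35 jig tcp [[ 52.8 103.4 280.4]] tip z 81.4 dyaw -0.0 F [[ 28.5   4.  -14. ]] w 0.00041242724798240267
```

{"op": "jog_arm", "data": {"rows": [{"gripper": 0.0, "slide": [0, 0.015, 0], "spin": 0}, {"gripper": 0.0, "slide": [0, 0.02, -0.03], "spin": 0}, {"gripper": 0.0, "slide": [-0.03, 0, -0.075], "spin": 0}, {"gripper": 0.0, "slide": [-0.07, -0.03, -0.11], "spin": 0}, {"gripper": 0.0, "slide": [-0.11, -0.05, -0.14], "spin": 0}, {"gripper": 0.0, "slide": [-0.13, -0.05, -0.14], "spin": 0}, {"gripper": 0.0, "slide": [-0.13, -0.05, -0.14], "spin": 0}]}}

```text
time_s: 17.05
ee_pos: [0.449, 0.0103, 0.4212]
eef_rot: [3.138, 0.001, 1.738]
force: [0.8, -0.1, -0.8]
grip_width: 0.0
grip_force: 0.0
```

```bash
python3 - <<'E'
from h import *
o=st(); im,d=cams.camera('wrist'); cam=Tcam('wrist',o); K,R,c=cam
cv2.imwrite('pics/w7.png',im[:,:,::-1])
print(proj(towor(np.array([[40,102,93],[40,148,72],[22,148,58.5],[0,140,58.5],[0,112,58.5]])/1000,S),cam).round())
for J in ([0,140,58.5],[0,118,58.5],[-45,100,58.5],[-15,144,58.5],[-45,60,58.5]):
    u,v=proj(towor(np.array([J])/1000,S),cam)[0].round().astype(int); p=tojig(c+R@(np.linalg.inv(K)@[u,v,1]*np.median(d[v-1:v+2,u-1:u+2])),S)[0]*1000; print(J,p.round(1))
E
```

```text
17.05 jig tcp [[ 1.000e-01 -2.930e+01  4.212e+02]] tip z 222.2 dyaw -0.0031 F [[ 0.7 -0.2 -0.8]] w 3.649027262431605e-05
[[383.  36.]
 [382. -31.]
 [355. -24.]
 [324. -12.]
 [325.  30.]]
[0, 140, 58.5] [  -1.3  191.7 -138.4]
[0, 118, 58.5] [ -0.4 118.3  58.1]
[-45, 100, 58.5] [-45.4  99.9  57.3]
[-15, 144, 58.5] [ -2.3  72.6 319.5]
[-45, 60, 58.5] [-44.7  60.   58.2]
```

View pics/w7.png

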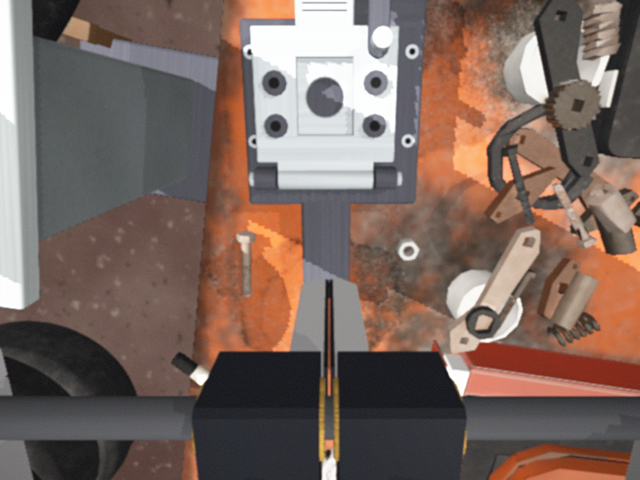

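The leaf lies flat over the plate, with surface heights of 57–58 mm. The knob is at (383,37), exactly the latched prediction of (383,36), and the bolt and nut are undisturbed. I'll hand in.

```bash
python3 -c "
from station import workorder
print(workorder.hand_in())"
```

```text
the job is handed in; nothing more can be done
None
```

I handed the job in at about 17 s of robot time: the plate is home on its pins, the leaf lies flat over it and the latch is across, though the arm cannot tilt, so I gripped the leaf's tab to lift it past upright instead of only pushing; no verdict came back.

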